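# Close the hold-down plate over its quarter-turn fastener

## Robot

A 6-joint arm with a two-finger parallel gripper is mounted at the origin on the work surface. World frame = base frame: x ahead of the robot, y to its left, z up, the work surface at z = 0. Lengths are in m, angles in degrees, forces in N, time in s.
With the tool pointing down it reaches from about 0.225 to 0.875 m from the base axis. Payload 3.4 kg.
Tool frame: the origin (TCP) lies midway between the tips of the shut fingers; the grasp point (between the pads) lies 19 mm behind it (pinch_z is the distance from the TCP to the grasp point, in m); y points along the fingers, x is the direction in which the jaws open and shut, and the axes are right-handed (so a half turn about y gives the same grasp; the last joint's range is limited). The gripper opens to 85 mm and grips with 20 to 120 N. Pads are 22 mm wide; open, the fingers measure 114 mm over their backs; the gripper's body (76 mm by 85 mm) begins 54 mm behind the grasp point. The pads swing forward as they close: fully open they stand 13 mm farther back than shut.
Start: joints at [68.297, 15.808, 86.224, -0, 77.962, -6.933], TCP at [0.147, 0.556, 0.231] pointing down, gripper open.
Joint ranges: [-165.64, 165.64], [-43.16, 119.46], [12.63, 154.43], [-67.54, 247.53], [6.08, 155.33], [-154.97, 154.97]. Speed limits (degrees/s): [147.25, 147.25, 180, 180, 180, 180].

## Interface

Orientations are given as a 3x3 rotation matrix whose columns are the frame's x, y, z axes.
In Python, from cell import * gives the robot as it stands.
- The arm moves only by the shell command python3 -m creep 'ROWS'. ROWS is JSON, a list of rows, each a list of 3 entries, a list of its own where there are three numbers: the turn, a rotation vector about the tool's x, y, z in rad, then the shift along the tool's x, y, z in m, then the finger opening in m, from 0 to 0.0854. In form: [[[ax, ay, az], [dx, dy, dz], grip], ...]. A call has exactly 5 rows; each row is the pose to reach, as a shift and turn from the pose measured when the call began, along the tool's axes at that moment; what a row does not reach only later rows make up. A row lasts 1/10 s, in which the tool goes at most 50 mm and 8.59 degrees, less where a joint would pass 70% of its speed; a pose out of reach is approached as far as the arm can. A call with a gripper value outside its range is refused whole. The fingers move at their own pace and stop on an object; the grip force is fixed at half the most. Time passes only in rows, so rows that repeat a pose let the fingers close, or fill a call up. It gives the time, the measured TCP pose, the force and the opening at its end, in the units of the state.
- sense(): the state, without advancing time (a new reading comes with each control period).
- get_image(name): name is "side" or "top"; returns (picture, depth): 420x560x3 uint8, blue, green, red; 420x560 float32, m along the optical axis (not along the pixel's ray), 0 where there is no reading.
- calibration(name): a dict with "fx", "fy", "cx", "cy" (pixels), "dist" ([k1, k2, p1, p2, k3] as OpenCV has them; the pictures are not rectified), "world_from_camera" (4x4, takes a point from camera to world coordinates). Camera axes: x right, y down, z forward; pixel columns grow to the right and rows downward; lengths in m; the calibration is good to about 2 mm. A picture is of the moment at which its call begins. calibration takes no time and is no camera call.
- sign_off(): hands the job in, once; it reports no verdict.
The state is a dict: "time_s": time; "joints": joint angles; "dq": joint speeds; "joint_torque": joint torques, N m; "position": TCP position; "tcp_rot": TCP orientation; "ft_force": force on the tool from outside, world axes, zero at the start; "torque": the same for the moment, N m; "gripper_width": finger opening in m.
Only numpy, scipy, OpenCV 4.12 (cv2) and the standard library are available. Lean on these libraries where they do the work, as an engineer would, in place of code of your own. Each camera call takes 0.05 s, during which the arm holds its last target.

## Task

Take the valve cover off the hinged hold-down plate and set it down on the rubber mat, open side down as it was, without dropping it. Then turn the quarter-turn fastener that stood under it until its wing lines up with the index lines on the plate, so that its tongue can enter the slot in the frame, and press the sprung plate down until it lies flush on the frame. Finish while still holding it pressed down flush, and leave the other parts on the bench where they are.

Things in the scene. Friction and masses are not known exactly. Their poses are not given: they have to be found in the camera images.
- cover_center (a point): Grey painted steel valve cover, a loose hollow rectangular pan standing open side down over the fastener on the plate; 0.14 to 0.26 kg. Sizes in mm. This point is its centre, half-way up its 38 height. 52 wide along its x, 96 long along its y, walls 2 thick; low ears 11 long, 3 thick at the feet of the short ends. Grip its long sides from above. A breather stub 6 high on top.
- cover: The same valve cover; origin at the centre of its open underside, axes as above, z up.
- mat: Flat black rubber mat 170 x 170 x 4 mm fixed on the bench to the left or the right of the fixture (the grey parts tray is on the other side). Origin at the centre of its underside, on the bench; its top is 4 up.
- plate (a joint): Angle of the hinged steel hold-down plate: 0 = flush on the frame; 0.075 = fully sprung up, against its stop, as at the start. Its spring pushes it up: at the press spot about 5 N starts it down and about 7 N holds it flush. A misaligned fastener's tongue lands on the frame and blocks it at about 0.055; let go, it springs up.
- press_spot (a point): Point on the plate's top face near its free edge, mid-width (mm): 206 from the hinge axis, 46 from the fastener axis away from the hinge, 22 from the free edge. Free flat metal; a good place to press straight down (15 from fully up to flush). Its x axis points to the hinge, y along it. Plate 228 x 130 x 4; its top at the fastener is 78 above the bench when up, 66 when flush.
- plate_hinge (a point): Point on the hinge axis of the plate, mid-width, 62 mm above the bench; axes as the press spot's.
- latch (a joint): Angle of the quarter-turn fastener in the plate about the plate's normal, counter-clockwise from above positive. 0 = its wing (and the tongue below) points along the plate, from free edge to hinge, in line with the two dark index lines and the frame's slot. Starts at 0.9 to 1.5; no stop or click at 0 (it turns on to -0.6); stiff, stays where it is left.
- latch_grip (a point): Grip point on the fastener's dark cast wing: on the turning axis, 22 mm above the plate's top face. Sizes in mm. The wing is an upright blade 36 long (this point's x axis), 10 thick (its y axis, the way to pinch it), from 6 to 30 above the plate. The axis is 160 from the hinge axis, mid-width. Hidden under the valve cover at first.
- t_handle: Black plastic starter T-handle, bar 115 long, lying in the grey parts tray. A bystander: leave it. Origin at its underside.
- spark_plug: Spark plug, about 72 long, lying in the grey parts tray. A bystander: leave it. Origin at its underside.
- governor_arm: Zinc-plated flat L-shaped governor arm, about 105 long, with a hub at one end, lying on the bench. A bystander: leave it. Origin at its underside.
- wrench: Steel open wrench 170 long, lying on the bench. A bystander: leave it. Origin at its underside.
- socket: Deep steel socket 26 in diameter and 62 tall, standing on the bench. A bystander: leave it. Origin at its underside.
- oil_bottle: Grey plastic bottle 68 in diameter and 170 tall, standing at the back. A bystander: leave it. Origin at its underside.
- screwdriver: Screwdriver 200 long, lying on the bench. A bystander: leave it. Origin at its underside.
Not all that is in view belongs to the job. There is more than one size of the cover; the job needs the smallest.

How it is judged (in metres and radians):
On the way, in this order (a step that is already met when the one before it is completed fails the run):
1. the valve cover stands on the mat, released, open side down (x of cover_center in the frame of mat between -0.085 and 0.085 m and y of cover_center in the frame of mat between -0.085 and 0.085 m and height (world z) of cover_center below 0.03 m and angle between cover_center's own z axis and vertical below 0.12 rad and linear speed of cover below 0.02 m/s and contact force between each of the arm, the fingers and cover below 0.2 N), for 0.2 s.
2. the fastener is turned in line with the index lines and slot (value of joint latch between -0.15 and 0.15 rad), for 0.2 s.
At the end, for the whole second after the job is handed in: Robot holds the plate flush (joint under 0.012 rad, robot pushing on plate or fastener with over 2 N); fastener within 0.15 rad of the slot line; valve cover released and at rest on the mat, open side down (tilt under 0.12 rad), its centre over the mat (all of step 1 and all of step 2 and value of joint plate below 0.012 rad and contact force between any of the fingers, the arm and plate above 2 N); the arm keeps its last pose, push and grip.
It fails at once if a bystander part is moved more than 30 mm (distance of any of t_handle, spark_plug, governor_arm, wrench, socket, oil_bottle, screwdriver from where it was at the start of the episode above 0.03 m).
It fails at once if the valve cover is dropped from a height (falling free at over 0.8 m/s) (linear speed of cover above 0.8 m/s and contact force between the fingers and cover below 0.2 N).
It also fails if it takes over 64 s, if anything falls off the work surface, if the arm or the gripper's body presses on something with over 40 N, if the wrist force passes 120 N, or if a joint passes its speed limit or range.

## Working session

There is one attempt and no reset: what is moved stays moved. The work goes in short steps, Python scripts to look and compute and a shell command to move; the robot and the scene stay as the last step left them, time stands still between calls to the robot, and variables do not carry over. Pictures are saved under pics/ and viewed, and the job is handed in when it is done.

```bash
ls; mkdir -p pics; python3 - <<'E'
from cell import *
import cv2
for n in ("top","side"):
    p,d=get_image(n); cv2.imwrite(f"pics/{n}0.png",p)
    import numpy as np; np.savez(f"{n}0.npz",p=p,d=d)
    c=calibration(n); print(n,c)
print(sense())
E
```

```text
pics
top {'fx': 393.9299346292214, 'fy': 393.9299346292214, 'cx': 276.1761873256459, 'cy': 212.52082031772372, 'dist': array([-0.00988153,  0.        ,  0.        ,  0.        ,  0.        ]), 'world_from_camera': array([[ 0.01549697, -0.98955169,  0.14334326,  0.38676078],
       [-0.99981518, -0.01370457,  0.0134832 , -0.0471865 ],
       [-0.01137787, -0.14352572, -0.98958118,  1.05562356],
       [ 0.        ,  0.        ,  0.        ,  1.        ]])}
side {'fx': 403.5228071656596, 'fy': 403.5228071656596, 'cx': 274.677881491161, 'cy': 206.74308683920466, 'dist': array([-0.06393804,  0.        ,  0.        ,  0.        ,  0.        ]), 'world_from_camera': array([[-0.95504954, -0.23462815,  0.1811905 ,  0.34502098],
       [-0.29593409,  0.71867486, -0.62922926,  0.70620961],
       [ 0.01741784, -0.65456557, -0.75580456,  0.97118314],
       [ 0.        ,  0.        ,  0.        ,  1.        ]])}
{'time_s': 0.1, 'joints': array([ 6.82951074e+01,  1.58448408e+01,  8.62879292e+01,  1.70380349e-03,
        7.79623218e+01, -6.93057612e+00]), 'dq': array([-0.01065801, -0.08504116, -0.2037639 , -0.03773541, -0.08947784,
       -0.00793672]), 'joint_torque': array([ 1.66135160e-03, -4.17700839e+01, -2.46402651e+01,  1.11639542e-04,
        5.82623339e-03, -2.38063052e-05]), 'position': array([0.14643098, 0.5555578 , 0.23051809]), 'tcp_rot': array([[ 2.55017835e-01, -6.40808256e-04, -9.66936137e-01],
       [ 9.66934952e-01, -1.53123998e-03,  2.55018537e-01],
       [-1.64402926e-03, -9.99998622e-01,  2.29126395e-04]]), 'ft_force': array([ 0.07822208,  0.42097432, -0.82799462]), 'torque': array([ 0.01133896,  0.03606263, -0.03584624]), 'gripper_width': 0.0851226324906404}
```

View pics/top0.png

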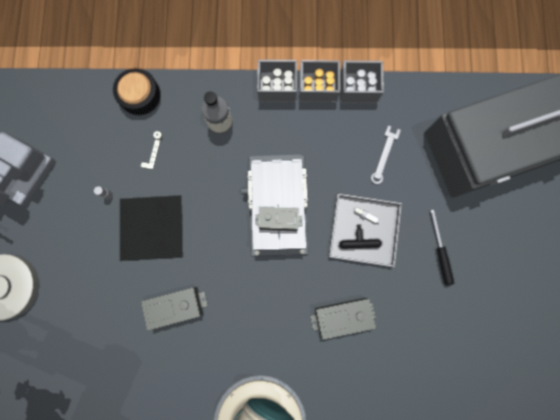

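View pics/side0.png

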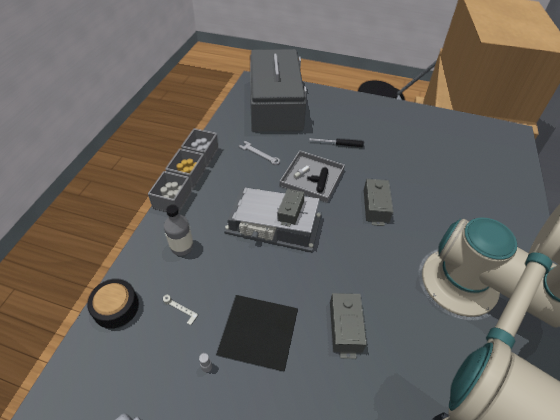

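```bash
cat > h.py <<'E'
import numpy as np, cv2
from cell import *
def cloud(n,d):
    c=calibration(n); K=np.array([[c['fx'],0,c['cx']],[0,c['fy'],c['cy']],[0,0,1]])
    h,w=d.shape; u,v=np.meshgrid(np.arange(w),np.arange(h))
    q=cv2.undistortPoints(np.stack([u,v],-1).reshape(-1,1,2).astype(np.float64),K,c['dist']).reshape(h,w,2)
    P=np.concatenate([q*d[...,None],d[...,None]],-1)
    T=c['world_from_camera']; W=P@T[:3,:3].T+T[:3,3]; W[d==0]=np.nan
    return W
def look(n,name,box=None,s=1):
    p,d=get_image(n); 
    q=p if box is None else p[box[1]:box[3],box[0]:box[2]]
    cv2.imwrite(f"pics/{name}.png",cv2.resize(q,None,fx=s,fy=s,interpolation=cv2.INTER_CUBIC))
    return p,cloud(n,d)
E
python3 - <<'E'
from h import *
for n,box in(("top",(230,140,330,270)),("side",(210,170,350,260))):
    z=np.load(f"{n}0.npz"); x0,y0,x1,y1=box
    cv2.imwrite(f"pics/{n}crop.png",cv2.resize(z['p'][y0:y1,x0:x1],None,fx=4.5,fy=4.5,interpolation=cv2.INTER_CUBIC))
z=np.load("top0.npz"); W=cloud("top",z['d'])
np.set_printoptions(precision=3,suppress=True,linewidth=200)
print(W[150:262:4,278]); 
def rect(m,l):
    n,lab,st,ce=cv2.connectedComponentsWithStats(m.astype(np.uint8))
    for i in range(1,n):
        if st[i,4]<60: continue
        P=W[lab==i]; r=cv2.minAreaRect(P[:,:2].astype(np.float32)*1000); print(l,ce[i].round(),st[i,4],r,np.median(P[:,2]).round(4))
rg=(slice(140,360),slice(110,400))
m=np.zeros(W.shape[:2],bool); m[140:360,110:400]=1
H=W[...,2]
rect(m&(H>.1)&(H<.13),'cov'); rect(m&(H>.03)&(H<.06),'other');rect(m&(H>.05)&(H<.095),'plate')
g=z['p'].max(-1)
rect(m&(g<25)&(H<.012),'mat')
E
```

```text
[[ 0.716 -0.035 -0.005]
 [ 0.705 -0.035 -0.005]
 [ 0.676 -0.036  0.056]
 [ 0.661 -0.036  0.069]
 [ 0.651 -0.037  0.068]
 [ 0.64  -0.037  0.069]
 [ 0.63  -0.037  0.067]
 [ 0.619 -0.037  0.07 ]
 [ 0.609 -0.037  0.069]
 [ 0.598 -0.037  0.068]
 [ 0.588 -0.038  0.07 ]
 [ 0.577 -0.038  0.071]
 [ 0.567 -0.038  0.069]
 [ 0.556 -0.038  0.072]
 [ 0.545 -0.038  0.076]
 [ 0.53  -0.039  0.113]
 [ 0.519 -0.039  0.116]
 [ 0.509 -0.039  0.117]
 [ 0.5   -0.039  0.117]
 [ 0.49  -0.039  0.118]
 [ 0.484 -0.039  0.084]
 [ 0.474 -0.039  0.08 ]
 [ 0.464 -0.039  0.085]
 [ 0.455 -0.04   0.078]
 [ 0.444 -0.04   0.08 ]
 [ 0.438 -0.039  0.012]
 [ 0.427 -0.039  0.012]
 [ 0.417 -0.04  -0.001]]
cov [279. 218.] 890 ((511.4447937011719, -40.33481979370117), (96.13870239257812, 53.70356369018555), 88.28424835205078) 0.1155
other [277. 157.] 215 ((675.4083251953125, -32.226104736328125), (16.46097183227539, 128.53677368164062), 2.550096273422241) 0.0575
other [249. 191.] 169 ((591.1026000976562, 44.28422927856445), (98.86727142333984, 27.919448852539062), 4.086369514465332) 0.0542
other [305. 191.] 105 ((591.4046020507812, -106.55484008789062), (84.38341522216797, 8.944626808166504), 2.553574323654175) 0.0557
other [171. 308.] 1609 ((286.3351745605469, 227.67416381835938), (72.97123718261719, 136.26504516601562), 15.854756355285645) 0.0531
other [345. 318.] 1660 ((269.16461181640625, -210.41891479492188), (73.55000305175781, 134.9295196533203), 12.334901809692383) 0.0526
plate [278. 198.] 4149 ((560.9431762695312, -36.979164123535156), (245.5941619873047, 150.672119140625), 2.553574562072754) 0.0715
plate [170. 308.] 1537 ((286.47052001953125, 227.54849243164062), (72.78575134277344, 135.57864379882812), 15.837173461914062) 0.0533
plate [346. 319.] 1531 ((269.2567443847656, -210.43658447265625), (73.53032684326172, 134.76101684570312), 12.418159484863281) 0.053
```

View pics/topcrop.png

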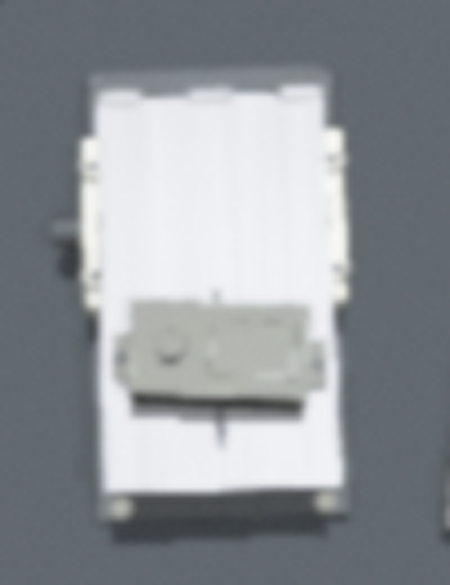

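View pics/sidecrop.png

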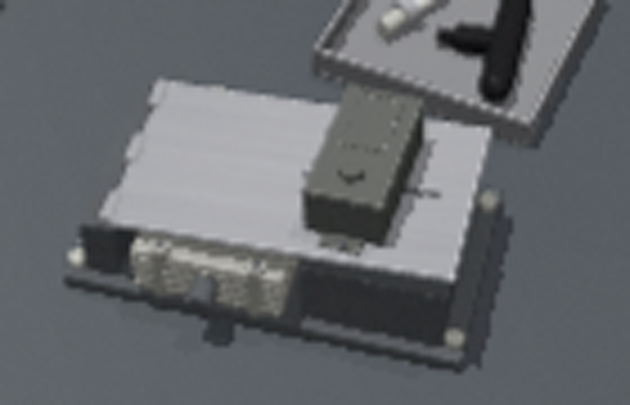

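```bash
python3 - <<'E'
from h import *
np.set_printoptions(precision=3,suppress=True,linewidth=200)
z=np.load("top0.npz"); W=cloud("top",z['d']); p=z['p']
print(p[225,150],p[225,210])
g=p.max(-1).astype(int)
m=np.zeros(g.shape,np.uint8); m[180:275,105:200]=(g[180:275,105:200]<(int(g[225,150])+int(g[225,210]))//2)
m=cv2.morphologyEx(m,cv2.MORPH_OPEN,np.ones((5,5)))
n,lab,st,ce=cv2.connectedComponentsWithStats(m); i=1+st[1:,4].argmax()
P=W[lab==i]; print('mat',cv2.minAreaRect(P[:,:2].astype(np.float32)*1000),np.nanmedian(P[:,2]))
# plate top fit
H=W[...,2]; m=np.zeros(g.shape,bool); m[165:250,254:302]=1; m&=(H>.06)&(H<.095)
# exclude the cover surroundings
P=W[m]; 
k=(P[:,0]>.55)|(P[:,0]<.472)
A=np.c_[P[k][:,:2],np.ones(k.sum())]; s=np.linalg.lstsq(A,P[k][:,2],rcond=None)[0]; print('plane',s, 'at cov',s@[.511,-.04,1])
# bench zero
print('bench z', np.nanmedian(W[260:290,220:300,2]))
# cover from top band
for n in('top','side'):
  z=np.load(n+"0.npz"); W=cloud(n,z['d'])
  m=(W[...,2]>.108)&(W[...,2]<.13)&(abs(W[...,0]-.51)<.06)&(abs(W[...,1]+.04)<.08)
  P=W[m]; print(n,cv2.minAreaRect(P[:,:2].astype(np.float32)*1000),np.percentile(P[:,2],[10,50,90]),P.mean(0))
E
```

```text
[46 47 45] [111 105  99]
mat ((493.9953308105469, 305.0783386230469), (171.09695434570312, 168.73419189453125), 4.580514907836914) 0.003608279795197511
plane [-0.075 -0.004  0.115] at cov 0.07696447015069788
bench z -0.000540627028983165
top ((511.9843444824219, -40.01362228393555), (95.17285919189453, 53.58369827270508), 89.02750396728516) [0.113 0.116 0.118] [ 0.511 -0.04   0.116]
side ((513.0502319335938, -38.32749938964844), (99.32910919189453, 53.163875579833984), 89.22574615478516) [0.113 0.116 0.119] [ 0.512 -0.034  0.116]
```

The three candidate covers in the top view are at (278,218) on the plate, 96 x 53 mm, and at (172,308) and (345,319) on the bench, both about 135 x 73 mm. The one on the plate is the smallest, stands over the index lines, and matches the stated 52 x 96, so that is the target. The mat is the black square at (151,228). The hinge is at the far end (row about 160), and the free edge faces the robot (row about 250).

```bash
cat >> h.py <<'E'
from scipy.spatial.transform import Rotation as Ro
def rot(yaw,n=(0,0,1)):  # tool x at yaw deg, tool y = -n
    n=np.array(n,float); n/=np.linalg.norm(n); y=-n
    x=np.array([np.cos(np.radians(yaw)),np.sin(np.radians(yaw)),0]); x-=x@y*y; x/=np.linalg.norm(x)
    return np.c_[x,y,np.cross(x,y)]
def rel(p,R):
    s=sense(); R0=np.array(s['tcp_rot']); d=R0.T@(np.array(p)-s['position'])
    print('turn',Ro.from_matrix(R0.T@R).as_rotvec().round(4),'shift',d.round(4),'dist',np.linalg.norm(d).round(4),'t',s['time_s'],'pos',s['position'].round(4),'F',s['ft_force'].round(1),'w',round(float(s['gripper_width']),4))
N=np.array([.075,.004,1])/np.linalg.norm([.075,.004,1])
E
python3 - <<'E'
from h import *
c=np.array([.5105,-.040,.097])
rel(c+N*.09,rot(-1.4,N))
E
```

```text
turn [0.0459 1.3369 0.0656] shift [-0.4809  0.0444 -0.5103] dist 0.7026 t 0.1 pos [0.1464 0.5556 0.2305] F [ 0.1  0.4 -0.8] w 0.0851
```

```bash
python3 -m creep '[[[0,0.13,0],[-0.03,0,-0.035],0.085],[[0,0.26,0],[-0.06,0,-0.07],0.085],[[0,0.39,0],[-0.09,0,-0.105],0.085],[[0,0.52,0],[-0.12,0,-0.14],0.085],[[0,0.65,0],[-0.15,0,-0.175],0.085]]'; python3 - <<'E'
from h import *
c=np.array([.5105,-.040,.097])
rel(c+N*.09,rot(-1.4,N))
E
```

```text
time_s: 0.6
position: [0.2778, 0.3642, 0.2304]
tcp_rot: [[0.791, -0.001, -0.612], [0.612, -0.002, 0.791], [-0.002, -1.0, -0.001]]
ft_force: [1.8, 0.2, -0.3]
gripper_width: 0.085
turn [0.0216 0.6826 0.0724] shift [-0.0576  0.0443 -0.4659] dist 0.4715 t 0.6 pos [0.2778 0.3642 0.2304] F [ 1.8  0.2 -0.3] w 0.085
```

```bash
python3 -m creep '[[[0,0.13,0],[-0.006,0.003,-0.048],0.085],[[0.01,0.26,0.02],[-0.012,0.01,-0.096],0.085],[[0.02,0.40,0.04],[-0.018,0.015,-0.142],0.085],[[0.02,0.54,0.06],[-0.024,0.02,-0.19],0.085],[[0.0216,0.6826,0.0724],[-0.03,0.025,-0.238],0.085]]'; python3 - <<'E'
from h import *
c=np.array([.5105,-.040,.097])
rel(c+N*.09,rot(-1.4,N))
E
```

```text
time_s: 1.1
position: [0.4003, 0.1557, 0.2054]
tcp_rot: [[0.997, -0.075, 0.03], [-0.031, -0.004, 1.0], [-0.075, -0.997, -0.006]]
ft_force: [0.1, 0.5, -0.8]
gripper_width: 0.0851
turn [-0.0004 -0.006  -0.0005] shift [ 0.1239  0.0105 -0.1916] dist 0.2284 t 1.1 pos [0.4003 0.1557 0.2054] F [ 0.1  0.5 -0.8] w 0.0851
```

```bash
python3 -m creep '[[[0,0,0],[0.027,0,-0.04],0.085],[[0,0,0],[0.054,0,-0.08],0.085],[[0,-0.006,0],[0.08,0.005,-0.12],0.085],[[0,-0.006,0],[0.105,0.01,-0.16],0.085],[[0,-0.006,0],[0.1239,0.0105,-0.1916],0.085]]'; python3 - <<'E'
from h import *
c=np.array([.5105,-.040,.097])
rel(c-N*.015,rot(-1.4,N))
look('side','s1',(180,120,380,270),3.5)
look('top','t1',(200,120,350,280),3.5)
E
```

```text
time_s: 1.6
position: [0.5178, -0.0421, 0.1856]
tcp_rot: [[0.997, -0.077, 0.026], [-0.026, -0.004, 1.0], [-0.076, -0.997, -0.006]]
ft_force: [-0.4, 0.3, 0.4]
gripper_width: 0.0849
turn [-0.0004 -0.0014 -0.0018] shift [-0.0005  0.1039  0.0024] dist 0.1039 t 1.6 pos [ 0.5178 -0.0421  0.1856] F [-0.4  0.3  0.4] w 0.0849
```

View pics/s1.png

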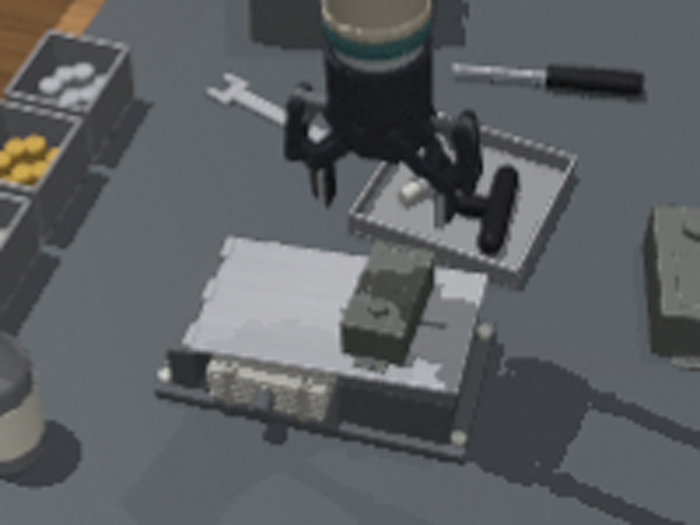

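View pics/t1.png

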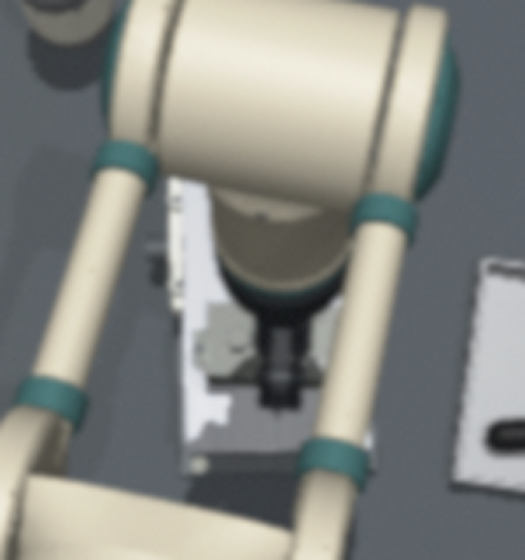

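The side view shows the open fingers at about (322,185) and (440,205) above the cover, and the top view shows them centred over it. Next is the descent along the plate normal.

```bash
python3 -m creep '[[[0,0,0],[0,0.025,0.001],0.085],[[0,0,0],[-0.0005,0.05,0.002],0.085],[[0,0,0],[-0.0005,0.075,0.0024],0.085],[[0,0,0],[-0.0005,0.092,0.0024],0.085],[[0,0,0],[-0.0005,0.1,0.0024],0.085]]'; python3 - <<'E'
from h import *
c=np.array([.5105,-.040,.097])
rel(c-N*.015,rot(-1.4,N))
look('side','s2',(200,120,360,270),4)
E
```

```text
time_s: 2.2
position: [0.5095, -0.0408, 0.0843]
tcp_rot: [[0.996, -0.079, 0.028], [-0.029, -0.004, 1.0], [-0.079, -0.997, -0.006]]
ft_force: [-0.2, -0.4, 0.4]
gripper_width: 0.0853
turn [ 0.0002 -0.004  -0.004 ] shift [-0.      0.0022  0.0008] dist 0.0024 t 2.2 pos [ 0.5095 -0.0408  0.0843] F [-0.2 -0.4  0.4] w 0.0853
```

View pics/s2.png

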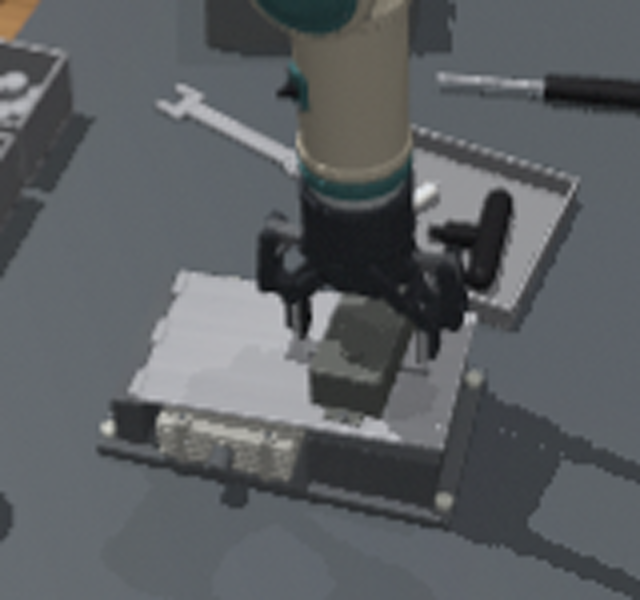

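The fingers straddle the cover's long sides, at (298,325) and (428,350). Closing.

```bash
python3 -m creep '[[[0,0,0],[0,0.002,0],0.065],[[0,0,0],[0,0.002,0],0.058],[[0,0,0],[0,0.002,0],0.05],[[0,0,0],[0,0.002,0],0.04],[[0,0,0],[0,0.002,0],0.04]]'; python3 -m creep '[[[0,0,0],[0,0,0],0.04],[[0,0,0],[0,0,0],0.04],[[0,0,0],[0,-0.003,0],0.04],[[0,0,0],[0,-0.01,0],0.04],[[0,0,0],[0,-0.02,0],0.04]]'; python3 - <<'E'
from h import *
rel([.5,-.04,.2],rot(-1.4))
look('side','s3',(200,120,360,270),4)
E
```

```text
time_s: 2.75
position: [0.5097, -0.0408, 0.0828]
tcp_rot: [[0.997, -0.078, 0.028], [-0.029, -0.004, 1.0], [-0.078, -0.997, -0.006]]
ft_force: [-0.0, 1.0, 4.5]
gripper_width: 0.0513
time_s: 3.25
position: [0.5108, -0.0407, 0.1027]
tcp_rot: [[0.996, -0.08, 0.028], [-0.029, -0.004, 1.0], [-0.079, -0.997, -0.006]]
ft_force: [0.0, -0.6, -2.3]
gripper_width: 0.0512
turn [ 0.0058 -0.0043 -0.0795] shift [-0.0185 -0.0961 -0.0002] dist 0.0979 t 3.25 pos [ 0.5108 -0.0407  0.1027] F [ 0.  -0.6 -2.3] w 0.0512
```

View pics/s3.png

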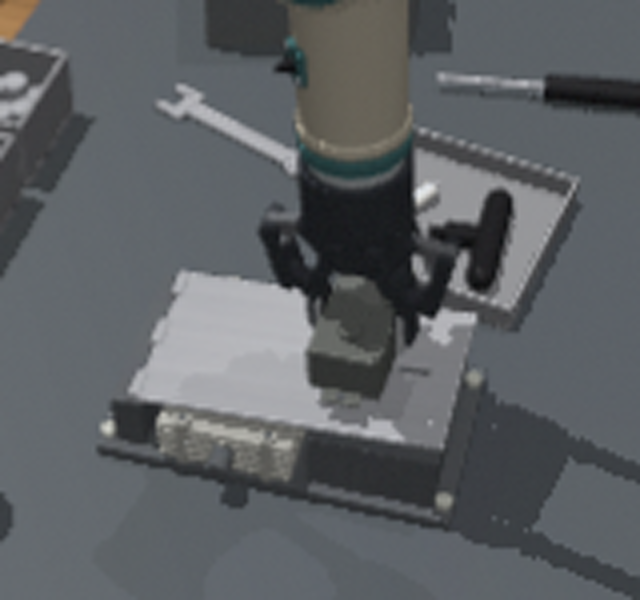

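The cover is gripped at 51.2 mm and has come off the plate. I'll lift it further, level it, and carry it to the mat.

```bash
python3 -m creep '[[[0,0,0],[0,-0.02,0],0.04],[[0,0,0],[0,-0.045,0],0.04],[[0,0,-0.02],[-0.005,-0.07,0],0.04],[[0.003,0,-0.05],[-0.01,-0.09,0.02],0.04],[[0.0058,0,-0.0795],[-0.015,-0.096,0.05],0.04]]'; python3 - <<'E'
from h import *
rel([.495,.305,.1],rot(-1.4))
E
```

```text
time_s: 3.8
position: [0.5082, 0.009, 0.2042]
tcp_rot: [[0.999, 0.011, 0.031], [-0.031, -0.002, 1.0], [0.011, -1.0, -0.002]]
ft_force: [0.8, 0.8, -2.7]
gripper_width: 0.0512
turn [ 0.002  -0.0066  0.0111] shift [-0.0235  0.1034  0.2956] dist 0.314 t 3.8 pos [0.5082 0.009  0.2042] F [ 0.8  0.8 -2.7] w 0.0512
```

```bash
python3 -m creep '[[[0,0,0.005],[-0.003,0,0.035],0.04],[[0,0,0.011],[-0.008,0,0.08],0.04],[[0,0,0.011],[-0.012,0,0.125],0.04],[[0,0,0.011],[-0.016,0.01,0.17],0.04],[[0,0,0.011],[-0.019,0.02,0.21],0.04]]'; python3 -m creep '[[[0,0,0],[-0.001,0.01,0.03],0.04],[[0,0,0],[-0.003,0.025,0.055],0.04],[[0,0,0],[-0.005,0.04,0.075],0.04],[[0,0,0],[-0.005,0.06,0.085],0.04],[[0,0,0],[-0.005,0.08,0.085],0.04]]';  python3 - <<'E'
from h import *
rel([.495,.305,.010],rot(-1.4))
look('side','s4',(180,200,380,400),3)
E
```

```text
time_s: 4.3
position: [0.4958, 0.2217, 0.1843]
tcp_rot: [[1.0, 0.002, 0.031], [-0.031, -0.001, 1.0], [0.002, -1.0, -0.001]]
ft_force: [0.1, 0.2, -3.0]
gripper_width: 0.051
time_s: 4.8
position: [0.4939, 0.3087, 0.1041]
tcp_rot: [[1.0, 0.003, 0.029], [-0.029, 0.0, 1.0], [0.003, -1.0, 0.0]]
ft_force: [0.6, 0.2, -2.9]
gripper_width: 0.0508
turn [-0.0002 -0.0042  0.0034] shift [ 0.0009  0.0941 -0.0037] dist 0.0942 t 4.8 pos [0.4939 0.3087 0.1041] F [ 0.6  0.2 -2.9] w 0.0508
```

View pics/s4.png

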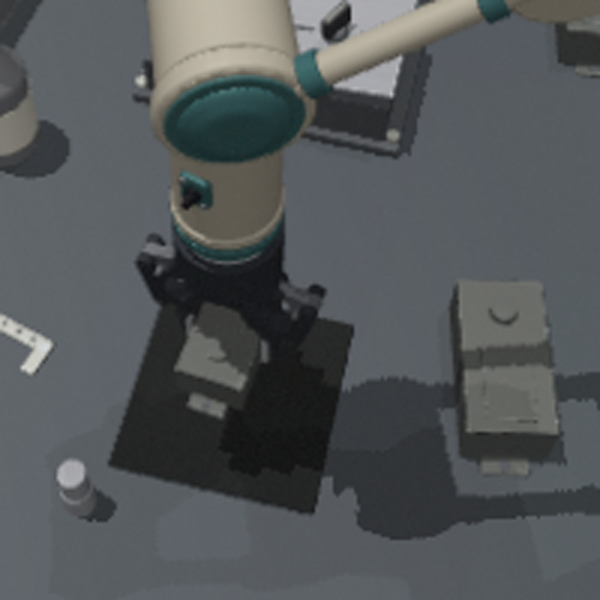

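The cover is held level above the mat at (218,365) and the wing is uncovered at (337,18). Lowering, with small steps at the end.

```bash
python3 -m creep '[[[0,0,0.003],[0.001,0.025,-0.002],0.04],[[0,0,0.003],[0.001,0.05,-0.003],0.04],[[0,0,0.003],[0.001,0.07,-0.003],0.04],[[0,0,0.003],[0.001,0.082,-0.003],0.04],[[0,0,0.003],[0.001,0.088,-0.003],0.04]]'; python3 -m creep '[[[0,0,0],[0,0.001,0],0.04],[[0,0,0],[0,0.002,0],0.04],[[0,0,0],[0,0.003,0],0.04],[[0,0,0],[0,0.004,0],0.04],[[0,0,0],[0,0.004,0],0.04]]'; python3 - <<'E'
from h import *
rel([.495,.305,.010],rot(-1.4))
look('side','s5',(180,200,380,400),3)
E
```

```text
time_s: 5.35
position: [0.492, 0.3031, 0.012]
tcp_rot: [[1.0, -0.007, 0.029], [-0.029, -0.004, 1.0], [-0.007, -1.0, -0.004]]
ft_force: [-0.1, 0.3, -2.3]
gripper_width: 0.0511
time_s: 5.85
position: [0.4927, 0.3034, 0.0092]
tcp_rot: [[1.0, -0.005, 0.029], [-0.029, -0.003, 1.0], [-0.005, -1.0, -0.003]]
ft_force: [-0.6, -1.0, 3.5]
gripper_width: 0.051
turn [ 0.0033 -0.0049 -0.0051] shift [ 0.0023 -0.0008  0.0017] dist 0.003 t 5.85 pos [0.4927 0.3034 0.0092] F [-0.6 -1.   3.5] w 0.051
```

View pics/s5.png

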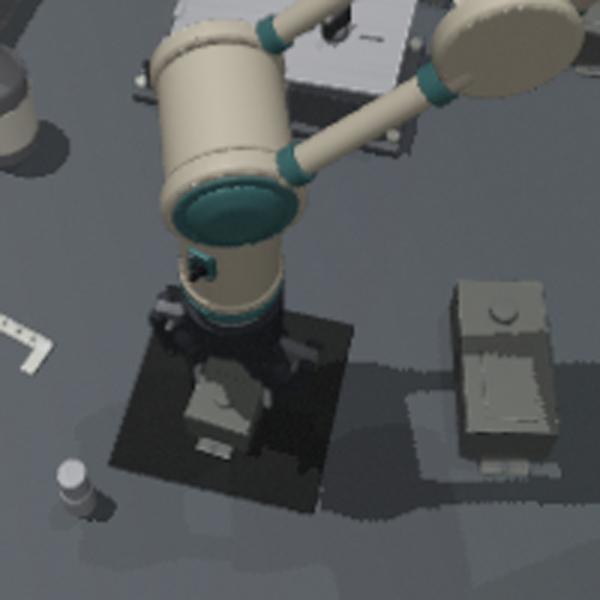

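Contact is made: the force went from -2.3 to +3.5 N. The cover stands on the mat, so I'll release it and back straight up.

```bash
python3 -m creep '[[[0,0,0],[0,0,0],0.054],[[0,0,0],[0,0,0],0.06],[[0,0,0],[0,0,0],0.07],[[0,0,0],[0,0,0],0.08],[[0,0,0],[0,0,0],0.085]]'; python3 -m creep '[[[0,0,0],[0,0,0],0.085],[[0,0,0],[0,0,0],0.085],[[0,0,0],[0,-0.01,0],0.085],[[0,0,0],[0,-0.03,0],0.085],[[0,0,0],[0,-0.06,0],0.085]]'; python3 -m creep '[[[0,0,0],[0,-0.04,0],0.085],[[0,0,0],[0,-0.085,0],0.085],[[0,0,0],[0,-0.13,0],0.085],[[0,0,0],[0,-0.16,0],0.085],[[0,0,0],[0,-0.16,0],0.085]]'; python3 - <<'E'
from h import *
rel([.495,.305,.010],rot(-1.4))
look('side','s6',(180,160,380,400),2.5)
p,W=look('top','t6',(230,140,330,270),4.5)
E
```

```text
time_s: 6.4
position: [0.4926, 0.3034, 0.0091]
tcp_rot: [[1.0, -0.005, 0.029], [-0.029, -0.003, 1.0], [-0.005, -1.0, -0.003]]
ft_force: [-0.7, -0.5, 0.6]
gripper_width: 0.0854
time_s: 6.9
position: [0.4918, 0.303, 0.0689]
tcp_rot: [[1.0, -0.009, 0.029], [-0.029, -0.005, 1.0], [-0.008, -1.0, -0.005]]
ft_force: [0.2, -0.8, -0.5]
gripper_width: 0.0853
time_s: 7.4
position: [0.4958, 0.305, 0.2352]
tcp_rot: [[1.0, 0.002, 0.029], [-0.029, 0.0, 1.0], [0.002, -1.0, 0.0]]
ft_force: [0.5, 0.4, -0.3]
gripper_width: 0.0849
turn [-0.0003 -0.0048  0.0021] shift [-1.200e-03  2.252e-01 -1.000e-04] dist 0.2252 t 7.4 pos [0.4958 0.305  0.2352] F [ 0.5  0.4 -0.3] w 0.0849
```

View pics/s6.png

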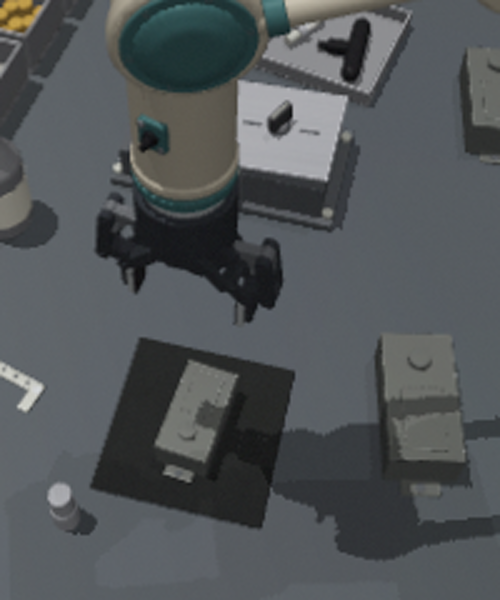

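View pics/t6.png

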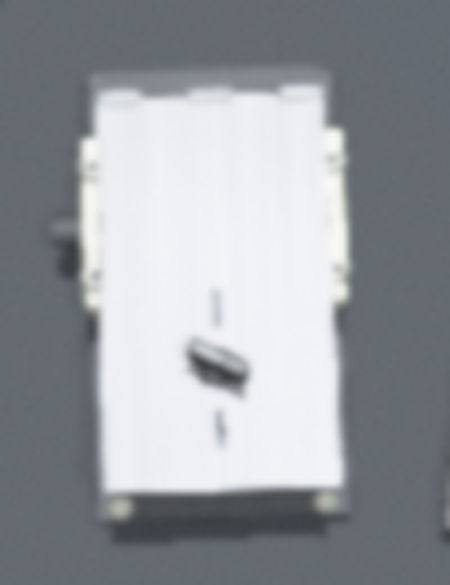

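The side view shows the cover upright on the mat at (197,415), released. In the top crop the wing runs from (190,345) to (246,380) and the index lines from (216,290) to (222,445). I'll measure both.

```bash
python3 - <<'E'
from h import *
np.set_printoptions(precision=4,suppress=True)
p,d=get_image('top'); W=cloud('top',d); cv2.imwrite('pics/wing.png',cv2.resize(p[195:245,250:310],None,fx=10,fy=10,interpolation=cv2.INTER_NEAREST))
N_,s=None,None
H=W[...,2]; pl=0.115-.075*W[...,0]-.004*W[...,1]; h=H-pl
m=np.zeros(H.shape,bool); m[200:240,262:294]=1; 
m&=h>.018
P=W[m]; print(m.sum(),P.mean(0),h[m].max(),np.median(h[m]),cv2.minAreaRect((P[:,:2]*1000).astype(np.float32)))
c,v=np.linalg.eigh(np.cov(P[:,:2].T)); print(np.sqrt(c),np.degrees(np.arctan2(v[1,1],v[0,1])))
# index lines: dark pixels in plate, z on plate
g=p.max(-1).astype(int)
for r in((204,213),(230,240)):
    q=[]
    for v_ in range(*r):
        row=230-g[v_,272:286]; row=np.clip(row-np.median(row)-15,0,None)
        if row.sum()>20:
            u=(row*np.arange(272,286)).sum()/row.sum(); q.append((v_,u,row.sum(),*W[v_,int(round(u)),:2]))
    print(np.array(q))
# plate side edges
m=np.zeros(H.shape,bool); m[165:250,250:310]=(g[165:250,250:310]>200)
L=[];R=[]
for v_ in range(166,246,4):
    us=np.where(m[v_])[0]; L.append(W[v_,us[0],:2]);R.append(W[v_,us[-1],:2])
L=np.array(L);R=np.array(R);print(np.c_[L,R])
f=lambda A:np.degrees(np.arctan(np.polyfit(A[:,0],A[:,1],1)))
print(f(L),f(R))
E
```

```text
70 [ 0.5073 -0.04    0.1058] 0.034095716282206506 0.02953309408468785 ((507.6166687011719, -39.704463958740234), (34.70051956176758, 10.889883995056152), 66.56614685058594)
[0.0032 0.0104] 65.6828789222105
[[206.     277.5714  21.       0.5453  -0.0382]
 [209.     277.64    25.       0.5381  -0.0383]
 [210.     277.7193  28.5      0.5354  -0.0383]
 [211.     277.6731  26.       0.5328  -0.0384]]
[[232.     278.2826  46.       0.4795  -0.0392]
 [233.     278.2759  58.       0.4766  -0.0392]
 [234.     278.4054  74.       0.4746  -0.0392]
 [235.     278.6556  90.       0.4721  -0.0418]
 [236.     278.7532  77.       0.4691  -0.0418]
 [237.     278.7045  44.       0.4667  -0.0419]
 [238.     278.6667  21.       0.4643  -0.0419]]
[[ 0.6651  0.0376  0.6522 -0.0959]
 [ 0.6546  0.0376  0.6444 -0.1069]
 [ 0.6327  0.0364  0.6332 -0.1068]
 [ 0.6208  0.0357  0.6238 -0.1072]
 [ 0.6107  0.0356  0.6128 -0.1071]
 [ 0.601   0.0357  0.6022 -0.1071]
 [ 0.5897  0.0352  0.5916 -0.1098]
 [ 0.5797  0.0351  0.5808 -0.1097]
 [ 0.5682  0.0344  0.5696 -0.1095]
 [ 0.5578  0.0342  0.5598 -0.1073]
 [ 0.5476  0.0
[... 617 characters left out ...]
arameter number  5 had an illegal value
 ** On entry to DLASCL parameter number  4 had an illegal valueTraceback (most recent call last):
  File "<stdin>", line 26, in <module>
  File "<stdin>", line 25, in <lambda>
    c, resids, rank, s = lstsq(lhs, rhs, rcond)
                         ~~~~~^^^^^^^^^^^^^^^^^
    x, resids, rank, s = _umath_linalg.lstsq(a, b, rcond,
                         ~~~~~~~~~~~~~~~~~~~^^^^^^^^^^^^^
                                             signature=signature)
                                             ^^^^^^^^^^^^^^^^^^^^
    raise LinAlgError("SVD did not converge in Linear Least Squares")
numpy.linalg.LinAlgError: SVD did not converge in Linear Least Squares
```

View pics/wing.png

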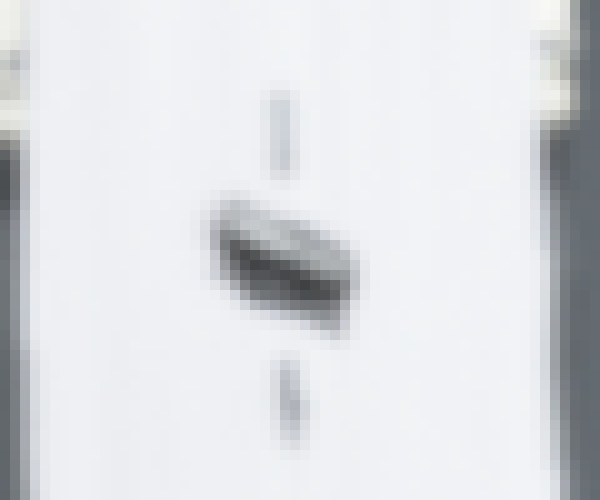

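The wing is at about 66° world yaw and the plate axis at about 2.5°, so the latch is at about 1.1 rad. I'll approach with the jaws at yaw -24°, tilted to the plate normal.

```bash
cat >> h.py <<'E'
A=np.array([.5053,-.0401,.0770])  # fastener axis at plate top
E
python3 - <<'E'
from h import *
rel(A+N*.1,rot(-24,N))
E
```

```text
turn [-0.0136  0.3903  0.0645] shift [ 0.0308  0.0534 -0.3421] dist 0.3476 t 7.55 pos [0.4925 0.3034 0.2286] F [ 0.3 -0.1 -1.6] w 0.0852
```

```bash
python3 -m creep '[[[0,0.06,0],[0.004,0,-0.03],0.06],[[0,0.13,0.01],[0.008,0,-0.07],0.04],[[0,0.2,0.02],[0.012,0,-0.115],0.04],[[0,0.27,0.04],[0.016,0.01,-0.16],0.04],[[-0.01,0.34,0.05],[0.02,0.02,-0.205],0.04]]'; python3 - <<'E'
from h import *
rel(A+N*.1,rot(-24,N))
E
```

```text
time_s: 8.05
position: [0.5053, 0.096, 0.2078]
tcp_rot: [[0.93, -0.063, 0.363], [-0.364, -0.005, 0.931], [-0.057, -0.998, -0.028]]
ft_force: [1.0, -0.2, -0.4]
gripper_width: 0.0402
turn [-0.0033  0.0477  0.0111] shift [ 0.0581  0.0312 -0.1228] dist 0.1394 t 8.05 pos [0.5053 0.096  0.2078] F [ 1.  -0.2 -0.4] w 0.0402
```

```bash
python3 -m creep '[[[0,0.01,0],[0.017,0.005,-0.036],0.04],[[0,0.03,0.005],[0.034,0.015,-0.072],0.04],[[-0.003,0.0477,0.011],[0.05,0.025,-0.106],0.04],[[-0.003,0.0477,0.011],[0.0581,0.0312,-0.1228],0.04],[[-0.003,0.0477,0.011],[0.0581,0.0312,-0.1228],0.04]]'; python3 - <<'E'
from h import *
rel(A+N*.1,rot(-24,N))
rel(A+N*.006,rot(-24,N))
look('side','s7',(200,120,340,260),4)
E
```

```text
time_s: 8.55
position: [0.5111, -0.0418, 0.174]
tcp_rot: [[0.909, -0.08, 0.41], [-0.411, -0.003, 0.912], [-0.072, -0.997, -0.036]]
ft_force: [-0.6, 0.9, -0.3]
gripper_width: 0.0401
turn [ 0.0016 -0.0035 -0.0055] shift [ 0.0004 -0.0028  0.0025] dist 0.0038 t 8.55 pos [ 0.5111 -0.0418  0.174 ] F [-0.6  0.9 -0.3] w 0.0401
turn [ 0.0016 -0.0035 -0.0055] shift [0.0009 0.0912 0.0027] dist 0.0912 t 8.55 pos [ 0.5111 -0.0418  0.174 ] F [-0.6  0.9 -0.3] w 0.0401
```

View pics/s7.png

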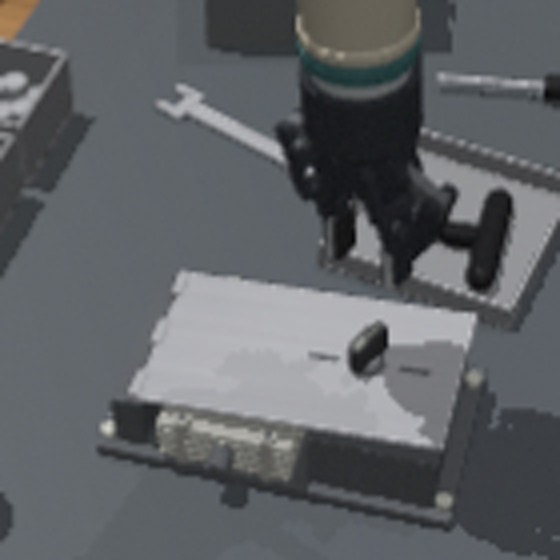

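The open fingers are above the wing, which is at (368,348). Descending to straddle it.

```bash
python3 -m creep '[[[0,-0.003,-0.005],[0.001,0.025,0.002],0.04],[[0,-0.003,-0.005],[0.001,0.05,0.0027],0.04],[[0,-0.003,-0.005],[0.001,0.07,0.0027],0.04],[[0,-0.003,-0.005],[0.001,0.084,0.0027],0.04],[[0,-0.003,-0.005],[0.001,0.089,0.0027],0.04]]'; python3 - <<'E'
from h import *
rel(A+N*.006,rot(-24,N))
look('side','s8',(230,150,330,250),6)
E
```

```text
time_s: 9.1
position: [0.5046, -0.0366, 0.0842]
tcp_rot: [[0.911, -0.079, 0.405], [-0.406, -0.003, 0.914], [-0.071, -0.997, -0.035]]
ft_force: [-0.4, 0.5, -0.6]
gripper_width: 0.0401
turn [ 0.0006  0.002  -0.0041] shift [ 0.0025  0.0011 -0.0026] dist 0.0038 t 9.1 pos [ 0.5046 -0.0366  0.0842] F [-0.4  0.5 -0.6] w 0.0401
```

View pics/s8.png

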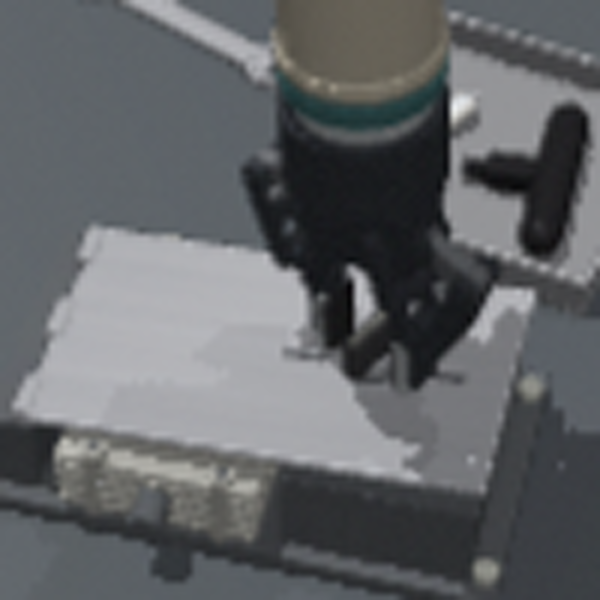

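The wing, at (365,345), lies between the fingers. Closing on it.

```bash
python3 -m creep '[[[0,0,-0.004],[0.0025,0.001,-0.0026],0.04],[[0,0,-0.004],[0.0025,0.001,-0.0026],0.03],[[0,0,-0.004],[0.0025,0.001,-0.0026],0.02],[[0,0,-0.004],[0.0025,0.001,-0.0026],0.012],[[0,0,-0.004],[0.0025,0.001,-0.0026],0.006]]'; python3 -m creep '[[[0,0,0],[0,0,0],0.004],[[0,0.03,0],[0,0,0],0.004],[[0,0.08,0],[0,0,0],0.004],[[0,0.15,0],[0,0,0],0.004],[[0,0.22,0],[0,0,0],0.004]]';python3 - <<'E'
from h import *
rel(A+N*.006,rot(-87.5,N))
look('side','s9',(230,150,330,250),6)
E
```

```text
time_s: 9.65
position: [0.5059, -0.0401, 0.084]
tcp_rot: [[0.911, -0.075, 0.405], [-0.407, -0.004, 0.914], [-0.066, -0.997, -0.034]]
ft_force: [-1.5, 0.9, 4.6]
gripper_width: 0.0087
time_s: 10.15
position: [0.5058, -0.0401, 0.084]
tcp_rot: [[0.799, -0.075, 0.596], [-0.598, -0.004, 0.801], [-0.057, -0.997, -0.048]]
ft_force: [-1.0, 1.3, 0.4]
gripper_width: 0.0087
turn [1.000e-04 8.859e-01 2.000e-04] shift [0.    0.001 0.   ] dist 0.0011 t 10.15 pos [ 0.5058 -0.0401  0.084 ] F [-1.   1.3  0.4] w 0.0087
```

View pics/s9.png

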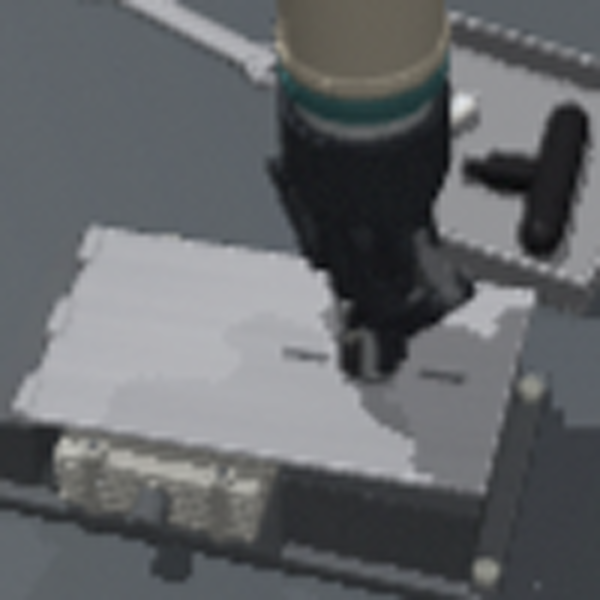

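The wing is gripped at 8.7 mm. Turning the rest of the way.

```bash
python3 -m creep '[[[0,0.08,0],[0,0,0],0.004],[[0,0.17,0],[0,0,0],0.004],[[0,0.26,0],[0,0,0],0.004],[[0,0.35,0],[0,0,0],0.004],[[0,0.44,0],[0,0,0],0.004]]'; python3 -m creep '[[[0,0.09,0],[0,0,0],0.004],[[0,0.18,0],[0,0,0],0.004],[[0,0.27,0],[0,0,0],0.004],[[0,0.36,0],[0,0,0],0.004],[[0,0.44,0],[0,0,0],0.004]]';python3 - <<'E'
from h import *
rel(A+N*.006,rot(-87.5,N))
look('side','s10',(230,150,330,250),6)
E
```

```text
time_s: 10.7
position: [0.5057, -0.04, 0.084]
tcp_rot: [[0.465, -0.075, 0.882], [-0.885, -0.004, 0.466], [-0.031, -0.997, -0.068]]
ft_force: [-0.9, 0.2, 0.8]
gripper_width: 0.0089
time_s: 11.2
position: [0.5056, -0.0398, 0.084]
tcp_rot: [[0.043, -0.075, 0.996], [-0.999, -0.004, 0.043], [0.0, -0.997, -0.075]]
ft_force: [-1.5, 0.3, 1.1]
gripper_width: 0.0086
turn [ 0.0003 -0.0004 -0.0004] shift [0.0003 0.001  0.0002] dist 0.0011 t 11.2 pos [ 0.5056 -0.0398  0.084 ] F [-1.5  0.3  1.1] w 0.0086
```

View pics/s10.png

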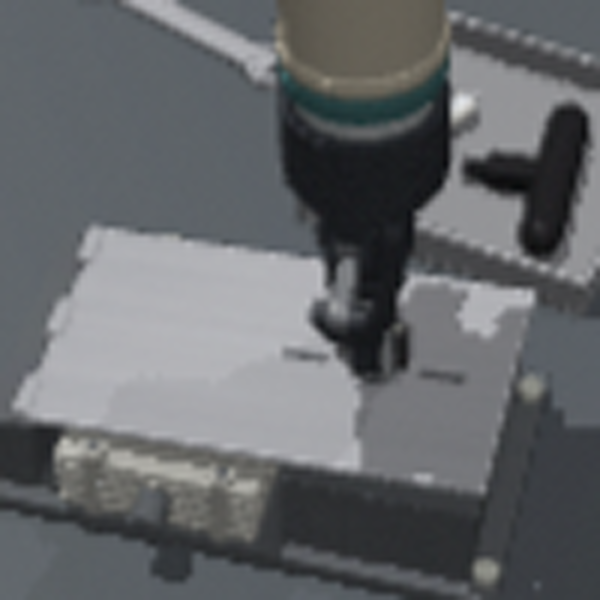

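Turned. I'll release, lift clear and check the alignment.

```bash
python3 -m creep '[[[0,0,0],[0,0,0],0.02],[[0,0,0],[0,0,0],0.03],[[0,0,0],[0,0,0],0.04],[[0,0,0],[0,-0.01,0],0.04],[[0,0,0],[0,-0.03,0],0.04]]'; python3 -m creep '[[[0,0,0],[0,-0.03,0],0.04],[[0,0,0],[0,-0.06,0],0.03],[[0,0,0],[0,-0.09,0],0.01],[[0,0,0],[0,-0.11,0],0],[[0,0,0],[0,-0.11,0],0]]';python3 - <<'E'
from h import *
rel(A+N*.006,rot(-87.5,N))
look('side','s11',(230,150,330,250),6)
p,W=look('top','t11',(230,180,330,260),6)
E
```

```text
time_s: 11.75
position: [0.5068, -0.0395, 0.1136]
tcp_rot: [[0.042, -0.078, 0.996], [-0.999, -0.003, 0.042], [-0.0, -0.997, -0.078]]
ft_force: [-0.6, 0.6, 1.1]
gripper_width: 0.0399
time_s: 12.25
position: [0.5176, -0.0396, 0.227]
tcp_rot: [[0.042, -0.071, 0.997], [-0.999, -0.005, 0.042], [0.002, -0.997, -0.071]]
ft_force: [0.3, -0.7, 0.8]
gripper_width: -0.0002
turn [-0.0041 -0.0016  0.0008] shift [-0.0003  0.1445 -0.0016] dist 0.1445 t 12.25 pos [ 0.5176 -0.0396  0.227 ] F [ 0.3 -0.7  0.8] w -0.0002
```

View pics/s11.png

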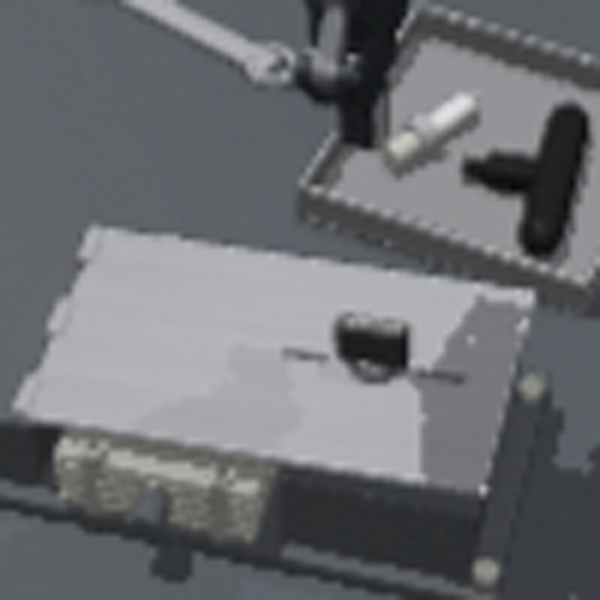

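View pics/t11.png

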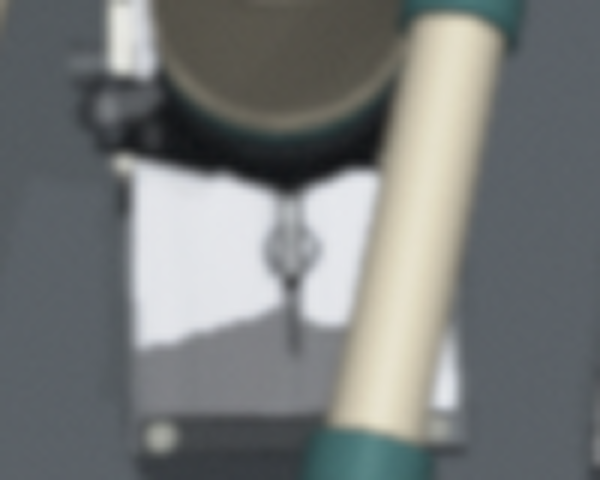

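In both views the wing is in line with the index lines: side lines at (285,352) to (463,378), and top hub at (291,248) with the line down to (294,350). I'll check the angle numerically.

```bash
python3 - <<'E'
from h import *
p,d=get_image('side'); W=cloud('side',d)
cv2.imwrite('pics/wing2.png',cv2.resize(p[195:225,270:315],None,fx=14,fy=14,interpolation=cv2.INTER_CUBIC))
H=W[...,2]; h=H-(0.115-.075*W[...,0]-.004*W[...,1])
for t in(.012,.02,.026):
  m=(h>t)&(h<.036)&(abs(W[...,0]-.508)<.035)&(abs(W[...,1]+.04)<.025)
  P=W[m]; c,v=np.linalg.eigh(np.cov(P[:,:2].T)); print(m.sum(),P.mean(0),np.sqrt(c),np.degrees(np.arctan(v[1,1]/v[0,1])),cv2.minAreaRect((P[:,:2]*1000).astype(np.float32)))
# index lines in side: endpoints (full px)
for u,v in((278,208),(284,209),(300,212),(307,213)): print(u,v,W[v,u])
E
```

```text
78 [ 0.50910814 -0.0353095   0.10262232] [0.00261457 0.01026354] -0.20269602837053233 ((509.1172790527344, -35.35075378417969), (11.722987174987793, 34.48981857299805), 80.30928802490234)
60 [ 0.50904186 -0.03566714  0.10544735] [0.00277486 0.01024609] -1.2854147889204022 ((509.1172790527344, -35.35075378417969), (11.722987174987793, 34.48981857299805), 80.30928802490234)
43 [ 0.50915081 -0.03630485  0.10764419] [0.00276174 0.01028831] -2.085060378705572 ((509.0482177734375, -35.75510787963867), (10.902569770812988, 34.48981857299805), 80.30928802490234)
278 208 [ 0.54890494 -0.03731519  0.076133  ]
284 209 [ 0.5312947  -0.03981836  0.07523241]
300 212 [ 0.48254094 -0.03667552  0.08308007]
307 213 [ 0.46258912 -0.04072639  0.08136773]
```

View pics/wing2.png

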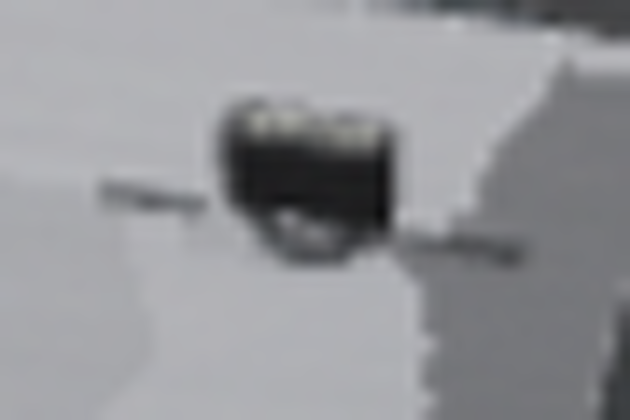

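Alignment is within a few degrees. The wing edge and the index lines have equal slopes in the crop (0.156 and 0.157), and the rough depth fit gives -0.2 to -2° against 2.4° for the lines. Next I'll press at the press spot with the fingers shut and vertical.

```bash
python3 - <<'E'
from h import *
S=A-.046*np.array([.9962,.0443,-.075]); print(S)
rel(S+[0,0,.03],rot(-87.5))
E
```

```text
[ 0.4594748 -0.0421378  0.08045  ]
turn [ 0.0797 -0.0017 -0.0006] shift [ 0.0008  0.1162 -0.0462] dist 0.125 t 12.4 pos [ 0.5147 -0.0391  0.2226] F [-0.7 -0.6  0.1] w -0.0001
```

```bash
python3 -m creep '[[[0.03,0,0],[0,0.01,-0.02],0],[[0.06,0,0],[0,0.03,-0.04],0],[[0.08,0,0],[0.001,0.06,-0.0462],0],[[0.08,0,0],[0.001,0.09,-0.0462],0],[[0.08,0,0],[0.001,0.112,-0.0462],0]]'; python3 - <<'E'
from h import *
S=A-.046*np.array([.9962,.0443,-.075])
rel(S+[0,0,.004],rot(-87.5))
look('side','s12',(220,140,340,250),5)
E
```

```text
time_s: 12.9
position: [0.4569, -0.0418, 0.1119]
tcp_rot: [[0.042, -0.004, 0.999], [-0.999, 0.002, 0.042], [-0.002, -1.0, -0.004]]
ft_force: [-0.3, 0.7, 0.3]
gripper_width: -0.0004
turn [ 0.0042 -0.0019 -0.0019] shift [0.0005 0.0275 0.0027] dist 0.0276 t 12.9 pos [ 0.4569 -0.0418  0.1119] F [-0.3  0.7  0.3] w -0.0004
```

View pics/s12.png

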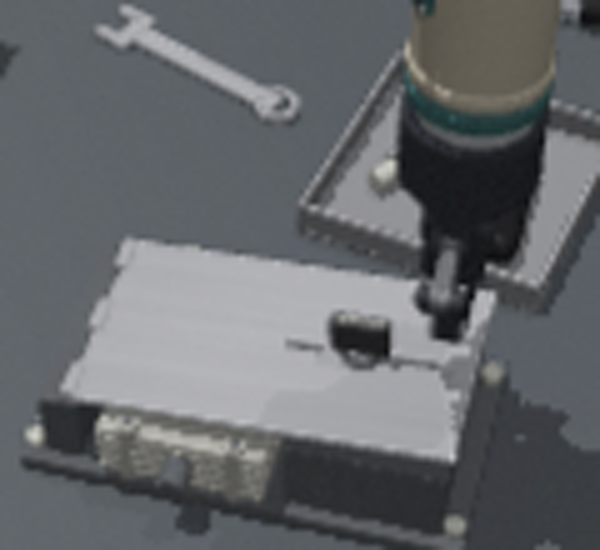

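The shut fingertip, at (450,330), is above the press spot. Lowering it.

```bash
python3 -m creep '[[[0,0,0],[0,0.012,0.0015],0],[[0,0,0],[0,0.022,0.0027],0],[[0,0,0],[0,0.027,0.0027],0],[[0,0,0],[0,0.031,0.0027],0],[[0,0,0],[0,0.034,0.0027],0]]'; python3 -m creep '[[[0,0,0],[0,0.001,0],0],[[0,0,0],[0,0.002,0],0],[[0,0,0],[0,0.003,0],0],[[0,0,0],[0,0.004,0],0],[[0,0,0],[0,0.005,0],0]]'; python3 -m creep '[[[0,0,0],[0,0.001,0],0],[[0,0,0],[0,0.002,0],0],[[0,0,0],[0,0.003,0],0],[[0,0,0],[0,0.004,0],0],[[0,0,0],[0,0.005,0],0]]'
```

```text
time_s: 13.45
position: [0.4563, -0.0409, 0.0753]
tcp_rot: [[0.042, -0.012, 0.999], [-0.999, 0.003, 0.042], [-0.004, -1.0, -0.012]]
ft_force: [-2.6, -0.1, 5.0]
gripper_width: -0.0
time_s: 13.95
position: [0.456, -0.0409, 0.0709]
tcp_rot: [[0.042, -0.012, 0.999], [-0.999, 0.003, 0.042], [-0.004, -1.0, -0.012]]
ft_force: [-3.5, -0.2, 5.9]
gripper_width: -0.0003
time_s: 14.45
position: [0.4559, -0.0409, 0.0667]
tcp_rot: [[0.042, -0.012, 0.999], [-0.999, 0.003, 0.042], [-0.003, -1.0, -0.011]]
ft_force: [-3.3, 0.1, 5.7]
gripper_width: -0.0001
```

```bash
python3 -m creep '[[[0,0,0],[0,0.001,0],0],[[0,0,0],[0,0.0015,0],0],[[0,0,0],[0,0.002,0],0],[[0,0,0],[0,0.0025,0],0],[[0,0,0],[0,0.003,0],0]]'; python3 - <<'E'
from h import *
p,W=look('side','s13',(220,140,340,250),5)
rel([.4559,-.0409,.062],rot(-87.5))
E
```

```text
time_s: 14.95
position: [0.4559, -0.041, 0.0657]
tcp_rot: [[0.043, -0.011, 0.999], [-0.999, 0.003, 0.043], [-0.003, -1.0, -0.011]]
ft_force: [-7.2, 0.7, 20.2]
gripper_width: -0.0001
turn [ 0.0106 -0.0011 -0.0029] shift [-0.0001  0.0037  0.0001] dist 0.0037 t 15.0 pos [ 0.4559 -0.041   0.0657] F [-6.1  1.5 17.8] w -0.0001
```

View pics/s13.png

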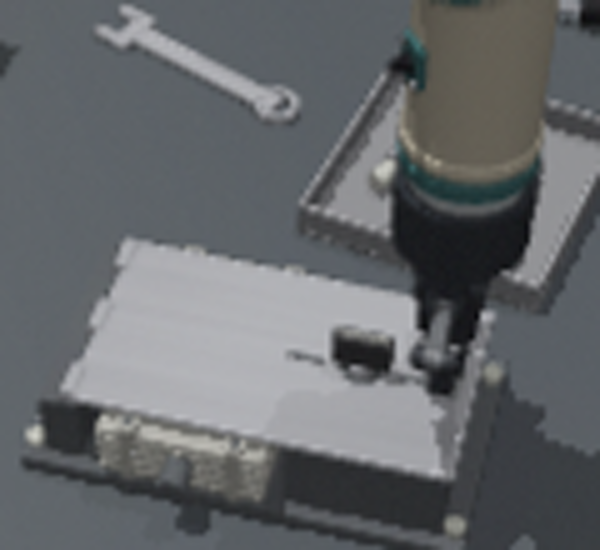

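A hard stop came at z = 0.0657, where the force rose from 5.7 to about 20 N. This matches the expected flush height of 0.066. Before handing in, I'll hold for one call, then check the plate slope and the cover.

```bash
python3 -m creep '[[[0,0,0],[0,0.0018,0],0],[[0,0,0],[0,0.0018,0],0],[[0,0,0],[0,0.0018,0],0],[[0,0,0],[0,0.0018,0],0],[[0,0,0],[0,0.0018,0],0]]'; python3 - <<'E'
from h import *
p,W=look('side','s14',(150,180,400,400),2.4)
x,y,z=W[...,0],W[...,1],W[...,2]
yl=-.04+.0445*(x-.505)
m=(x>.47)&(x<.655)&(y>yl-.055)&(y<yl+.055)&(z>.055)&(z<.09)&~((abs(x-.505)<.03)&(abs(y-yl)<.03))
A_=np.c_[W[m][:,:2],np.ones(m.sum())]; s=A_[:,2]*0
for _ in range(5):
    c=np.linalg.lstsq(A_,W[m][:,2],rcond=None)[0]; r=abs(A_@c-W[m][:,2]); k=np.where(m); keep=r<max(.003,2*r.std()); m[k[0][~keep],k[1][~keep]]=0; A_=A_[keep]
print('slope',c,m.sum())
q=(z>.034)&(z<.06)&(abs(x-.49)<.1)&(abs(y-.305)<.1); P=W[q]; print('cover',P.mean(0),cv2.minAreaRect((P[:,:2]*1000).astype(np.float32)),np.linalg.lstsq(np.c_[P[:,:2],np.ones(len(P))],P[:,2],rcond=None)[0])
s=sense();print(s['ft_force'],s['position'],s['time_s'])
E
```

```text
time_s: 15.5
position: [0.4559, -0.041, 0.0658]
tcp_rot: [[0.043, -0.01, 0.999], [-0.999, 0.002, 0.043], [-0.002, -1.0, -0.01]]
ft_force: [-5.4, 1.1, 15.7]
gripper_width: -0.0
slope [-0.00169827  0.0038436   0.0673218 ] 1286
cover [0.49401998 0.30851536 0.04242304] ((494.8385009765625, 305.83929443359375), (96.79595947265625, 53.36109161376953), 87.94678497314453) [0.00663853 0.00632206 0.03719302]
[-5.86842437 -0.03267995 15.787393  ] [ 0.45588219 -0.04096335  0.06576807] 15.55
```

View pics/s14.png

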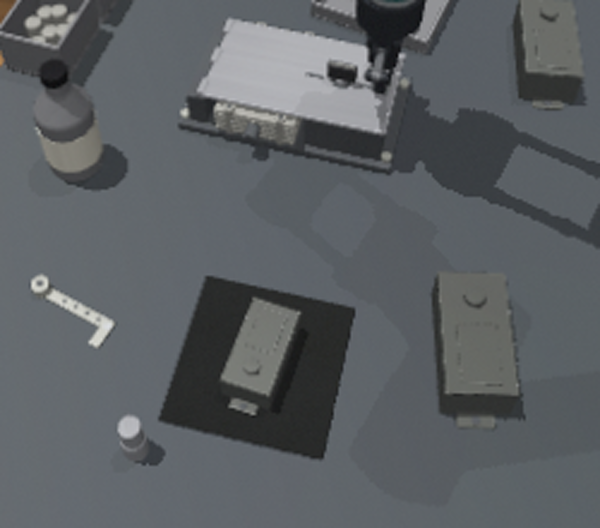

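The plate slope is about 0.002, so it is flush, and the push is a steady 16 N or so. The cover is level at the centre of the mat, at (260,350). Handing in.

```bash
python3 -c "
from cell import *
print(sign_off()); s=sense(); print(s['ft_force'],s['position'])"
```

```text
the job is handed in; nothing more can be done
None
the job is handed in; nothing more can be done
```

I finished the job and handed it in at about 15.6 s. The arm was still holding the plate down flush; `sign_off()` gives no verdict, so these are my own last checks.

- **Cover:** I took the smallest of the three covers (96 x 53 mm) off the plate and set it down open side down, without dropping it. The last picture shows it released, level to within about 0.01 rad, and within about 5 mm of the mat's centre.
- **Fastener:** I turned it about 63° clockwise. In the side picture the wing and the index lines have the same slope (0.156 and 0.157). A coarser fit to the depth data disagreed by 3 to 5°, which is still inside the 8.6° (0.15 rad) limit. The tongue did not catch on the frame during the press.
- **Plate:** It went down to a hard stop at z = 0.0657 m, against an expected flush height of 0.066 m. Its measured slope is about 0.002 rad, and the arm holds it with a steady push of about 16 N.
- **Other parts:** None was touched, and those in view in the last picture look unmoved. I did not measure their positions.

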